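Turn the upside-down pen pot the right way up

ROBOT

A 7-joint arm with a two-finger parallel gripper is mounted at the origin on a cart in front of the work surface, level with it; the furniture and walls round the work are solid. World frame = base frame: x ahead of the robot, y to its left, z up, the work surface at z = 0. Lengths are in m, angles in rad, forces in N, time in s.
With the tool pointing down it reaches from about 0.4 to 0.85 m from the base axis. Payload 10.4 kg.
Tool frame: the origin (TCP) lies midway between the tips of the shut fingers; the grasp point (between the pads) lies 19 mm behind it; z points along the fingers, y is the line along which they close (so a half turn about z gives the same grasp; the last joint's range is limited). The gripper opens to 87 mm and grips with 3 to 60 N. Pads are 19 mm wide; open, the fingers measure 117 mm over their backs; the gripper's body (75 mm by 190 mm) begins 51 mm behind the grasp point.
Start: joints at [-1.203, 0.332, -0.065, 1.46, 0.022, 1.35, -0.088], TCP at [0.238, 0.578, 0.223] pointing down, gripper open.
Joint ranges: [-2.6, 2.6], [-0.5, 2.12], [-1.47, 1.34], [0.16, 2.42], [-1.27, 4.41], [0.06, 2.06], [-2.6, 2.6]. Speed limits (rad/s): [2.22, 2.22, 2.79, 2.79, 3.14, 3.14, 3.14].

INTERFACE

Orientations are given as a unit quaternion [x, y, z, w].
In Python, from bench import r gives the robot as it stands.
- The arm moves only by the tool apply_moves, never from a script. Its argument "steps" is a list of rows, each a list of 7 numbers: the turn, a rotation vector about the tool's x, y, z in rad, then the shift along the tool's x, y, z in mm, then the opening, from -1 (shut) to 1 (fully open). In form: [[ax, ay, az, x, y, z, claw], ...]. A call has 1 to 20 rows; each row is the pose to reach, as a shift and turn from the pose commanded when the call began, along the tool's axes at that moment; what a row does not reach only later rows make up. A row lasts 1/12 s, in which the tool goes at most 41.7 mm and 7.16 degrees, less where a joint would pass 70% of its speed; a pose out of reach is approached as far as the arm can. A call with a gripper value outside its range is refused whole. The fingers move at their own pace and stop on an object; "force" is the grip in N (left out, the last holds). Time passes only in rows, so rows that repeat a pose let the fingers close. It gives the time, the measured TCP pose, the force, the opening and the grip force at its end, in the units of the state.
- r.read_state(): the state, without advancing time (a new reading comes with each control period).
- r.camera(name): name is "side" or "top"; returns a dict with "pixels" (480x640x3 uint8, red, green, blue), "z_map" (480x640 float32, m along the optical axis (not along the pixel's ray), 0 where there is no reading), "fovy" (degrees; the focal length in pixels is half the picture's height over the tangent of half this angle, whatever the lens; pixels are square), "cx", "cy" (the principal point, pixels), "k1" (the pictures are not rectified: a ray, as slopes to the right and down, at radius r is drawn at 1 + k1 r^2 times it, then the intrinsics apply), "position" and "orientation" of the camera in the world. Camera axes: x right, y down, z forward; pixel columns grow to the right and rows downward; lengths in m; the calibration is good to about 2 mm. A picture is of the moment at which its call begins.
- r.close_job(): hands the job in; it is judged then, once.
The state is a dict: "time": time; "joint_positions": joint angles; "joint_vel": joint speeds; "joint_torque": joint torques, N m; "ee_pos": TCP position; "eef_rot": TCP orientation; "ft_force": force on the tool from outside, world axes, zero at the start; "torque": the same for the moment, N m; "width": finger opening in m; "grip_force": force on a finger pad.
Only numpy, scipy, OpenCV 4.12 (cv2) and the standard library are available. Lean on these libraries where they do the work, as an engineer would, in place of code of your own. Each camera call takes 0.05 s, during which the arm holds its last target. There are 200 camera calls.

TASK

Two square metal desk pots stand upside down on the worktop. Turn the taller one, the pen pot, the right way up so that pens can go back in it, and leave it standing on the worktop, mouth up. Leave the shorter pot upside down where it is, and do not knock over or shift the dropper bottle.

Things in the scene. Friction and masses are not known exactly. Their poses are not given: they have to be found in the camera images.
- pen_pot: Tall pot: bare-aluminium square open box, 48 x 48 mm outside, 98 mm tall, walls 2.5 mm, dark foot pads on its closed base, 0.13 kg. Starts mouth-down. Origin: centre of the base's outside; z axis from base to mouth (down at the start), x and y square to the side faces. Pushed near its top it tips onto a flat side and lies still; free worktop 130 mm from its centre away from bottle and other pot.
- pen_pot_mouth (a point): Centre of the open mouth of the tall pot, 98 mm from its origin along its z axis.
- short_pot: The short pot: same plain aluminium and 48 x 48 mm outside, but only 60 mm tall, also mouth-down. Origin: centre of the outside of its closed base (60 mm above the worktop), z axis towards its mouth (down). It is to be left alone.
- dropper_bottle: A dropper bottle with black dropper cap, 30 mm across and 74 mm tall, standing on the worktop between the two pots. Origin: centre of its underside, z up. To be left alone. (Behind all these, beyond x = 0.65 m, stand small things and then tall equipment: microscope, monitor, laptop.)
Not all that is in view belongs to the job. Leave any yellow look-alike of the pen_pot alone.

How it is judged:
By the outcome, as a careful person would: the job done as asked, in the order asked, and still so for the second after the job is handed in, with the robot touching nothing.
It also fails if it takes over 54 s, if anything falls off the work surface, if the arm or the gripper's body presses on something with over 40 N, if the wrist force passes 120 N, or if a joint passes its speed limit or range.

## Working session

There is one attempt and no reset: what is moved stays moved. The work goes in short steps, Python scripts to look and compute and a tool call to move; the robot and the scene stay as the last step left them, time stands still between calls to the robot, and variables do not carry over. Pictures are saved under pics/ and viewed, at most 10 in all, crops included, and the job is handed in when it is done.

Besides the shell and the picture viewer there is one more tool, called after ">>>" as a command line: name --pt "numbers of a row" for each row, then --argument value for the rest. apply_moves: Moves the arm, as the interface text tells. Its arguments: {"type":"object","properties":{"steps":{"type":"array","items":{"type":"array","items":{"type":"number"}}},"force":{"type":"number"}},"required":["steps"]}

```bash
mkdir -p pics
cat > h.py <<'E'
import numpy as np, cv2
from scipy.spatial.transform import Rotation as R
from bench import r
def K(c):
    f=240/np.tan(np.radians(c["fovy"])/2); return f
def cloud(c):
    f=K(c); u,v=np.meshgrid(np.arange(640),np.arange(480))
    xd=(u-c["cx"])/f; yd=(v-c["cy"])/f; x,y=xd.copy(),yd.copy()
    for _ in range(8):
        s=1+c["k1"]*(x*x+y*y); x,y=xd/s,yd/s
    z=c["z_map"]; p=np.stack([x*z,y*z,z],-1)
    return R.from_quat(c["orientation"]).apply(p.reshape(-1,3)).reshape(480,640,3)+c["position"]
def save(c,n): cv2.imwrite(f"pics/{n}.png",c["pixels"][:,:,::-1])
E
python3 - <<'E'
from h import *
np.set_printoptions(precision=4,suppress=True)
s=r.read_state(); print(s)
for n in("side","top"):
    c=r.camera(n); save(c,n+"0"); np.save(n+"0.npy",cloud(c)); print(n,c["position"],c["orientation"],c["fovy"],c["k1"])
E
```

```text
{'time': 0.0, 'joint_positions': array([-1.2026,  0.3329, -0.0647,  1.461 ,  0.0216,  1.3499, -0.0885]), 'joint_vel': array([ 0.0005,  0.0004,  0.0002, -0.0005, -0.0002,  0.001 ,  0.0004]), 'joint_torque': array([  0.0004, -62.3258,   0.025 , -38.9893,  -0.0613,   0.0401,
         0.0001]), 'ee_pos': array([0.2379, 0.5775, 0.2217]), 'eef_rot': array([ 0.1942,  0.981 , -0.0007, -0.0001]), 'ft_force': array([-0.9304, -0.1096, -0.079 ]), 'torque': array([-0.0175,  0.0104, -0.0135]), 'grip_force': 0.0, 'width': 0.08707728572360578}
side [ 0.4636 -0.7719  0.4917] [ 0.8573 -0.0187  0.0088 -0.5144] 57.50464723660738 0.03250466221014627
top [0.2665 0.0203 1.0855] [-0.6867  0.7178 -0.0815  0.0815] 56.84854276020177 -0.06402628769643773
```

View pics/side0.png

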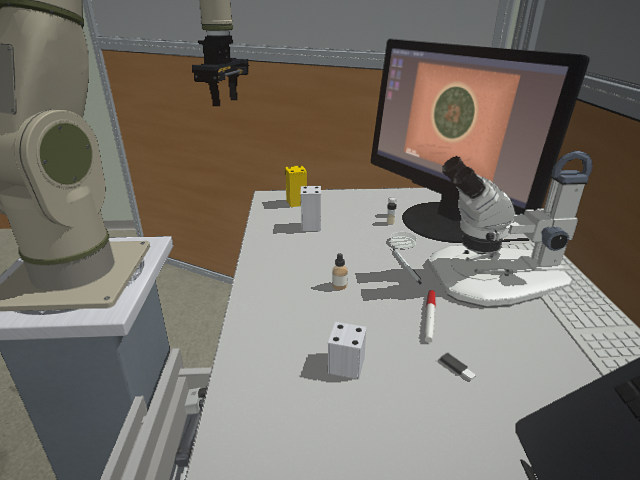

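View pics/top0.png

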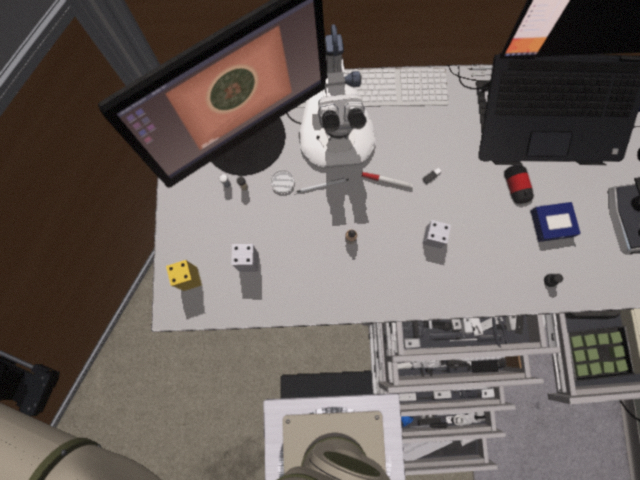

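The side view shows the tall pot at (311,208), the yellow look-alike at (296,187), the bottle at (340,272) and the short pot at (347,350). In the top view they are at (243,255), (180,273), (351,236) and (438,233).

Run:
```python
from h import *
np.set_printoptions(precision=4,suppress=True)
P=np.load("top0.npy");S=np.load("side0.npy")
print("table",P[285:295,340:350].reshape(-1,3).mean(0))
for n,(u,v) in dict(tall=(243,255),yel=(180,273),bot=(351,236),short=(438,233)).items():
    w=P[v-28:v+28,u-28:u+28].reshape(-1,3); zt=np.median(P[v-2:v+3,u-2:u+3,2])
    m=w[abs(w[:,2]-zt)<.008]
    if len(m)>5:
        q=cv2.minAreaRect((m[:,:2]*1000).astype(np.float32)); print(n,zt,len(m),q)
w=S.reshape(-1,3)
c=np.median(S[186:190,308:316].reshape(-1,3),0); print("side tall top",c)
m=w[(np.linalg.norm(w[:,:2]-c[:2],axis=1)<.06)&(w[:,2]>.09)&(w[:,2]<.108)]
print(len(m),cv2.minAreaRect((m[:,:2]*1000).astype(np.float32)))
f=S[195:228,303:320].reshape(-1,3); f=f[f[:,2]<.08]; print("face pts x vs y",np.polyfit(f[:,0],f[:,1],1),f.mean(0))
```

```text
table [ 0.4015 -0.0459  0.0111]
tall 0.09721925000797604 452 ((482.1375427246094, 189.36602783203125), (48.526302337646484, 48.07124710083008), 88.15276336669922)
yel 0.09737956495611833 478 ((446.04010009765625, 334.59759521484375), (49.312286376953125, 50.32582473754883), 15.144436836242676)
bot 0.05709844173638934 30 ((529.1854858398438, -67.07634735107422), (17.413070678710938, 13.213203430175781), 71.86479949951172)
short 0.06004418824741364 404 ((524.4574584960938, -277.0014343261719), (46.82020950317383, 50.66453170776367), 72.55265045166016)
side tall top [0.4834 0.201  0.0994]
236 ((480.7945251464844, 187.1814727783203), (51.565391540527344, 45.55160140991211), 88.92353820800781)
face pts x vs y [-0.0339  0.1815] [0.4805 0.1652 0.0457]
```

>>> apply_moves --pt "0 0 1.215 -345 -204 0 -1" --pt "0 0 1.215 -345 -204 0 -1" --pt "0 0 1.215 -345 -204 0 -1" --pt "0 0 1.215 -345 -204 0 -1" --pt "0 0 1.215 -345 -204 0 -1" --pt "0 0 1.215 -345 -204 0 -1" --pt "0 0 1.215 -345 -204 0 -1" --pt "0 0 1.215 -345 -204 0 -1" --pt "0 0 1.215 -345 -204 0 -1" --pt "0 0 1.215 -345 -204 0 -1" --pt "0 0 1.215 -345 -204 0 -1" --pt "0 0 1.215 -345 -204 0 -1" --pt "0 0 1.215 -345 -204 0 -1" --pt "0 0 1.215 -345 -204 0 -1" --pt "0 0 1.215 -345 -204 0 -1" --pt "0 0 1.215 -345 -204 0 -1" --force 20

```text
time: 1.43
ee_pos: [0.4787, 0.2588, 0.2225]
eef_rot: [0.719, 0.695, -0.0, -0.0]
ft_force: [0.5, -0.5, -0.5]
width: 0.0012
grip_force: 0.0
```

>>> apply_moves --pt "0 0 0 0 2 40 -1" --pt "0 0 0 0 2 80 -1" --pt "0 0 0 0 2 115 -1" --pt "0 0 0 0 2 138 -1" --pt "0 0 0 0 2 138 -1" --pt "0 0 0 -12 2 138 -1" --pt "0 0 0 -22 2 138 -1" --pt "0 0 0 -30 2 138 -1" --pt "0 0 0 -37 2 138 -1" --pt "0 0 0 -44 2 138 -1" --pt "0 0 0 -51 2 138 -1" --pt "0 0 0 -58 2 138 -1" --pt "0 0 0 -65 2 138 -1" --pt "0 0 0 -72 2 138 -1" --pt "0 0 0 -79 2 138 -1" --pt "0 0 0 -86 2 138 -1" --pt "0 0 0 -92 2 138 -1" --pt "0 0 0 -92 2 120 -1" --pt "0 0 0 -80 2 80 1" --pt "0 0 0 -80 2 40 1"

```text
time: 3.1
ee_pos: [0.4773, 0.1785, 0.1827]
eef_rot: [0.719, 0.695, -0.001, -0.0]
ft_force: [1.4, 1.4, 0.6]
width: 0.0074
grip_force: 0.0
```

Run:
```python
from h import *
for n in("side","top"):
    c=r.camera(n); np.save(n+"1.npy",cloud(c))
    p=c["pixels"][:,:,::-1]
    if n=="side": cv2.imwrite("pics/s1.png",cv2.resize(p[140:400,220:460],None,fx=2,fy=2))
    else: cv2.imwrite("pics/t1.png",cv2.resize(p[180:330,140:460],None,fx=2,fy=2))
```

```text
(no output)
```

View pics/s1.png

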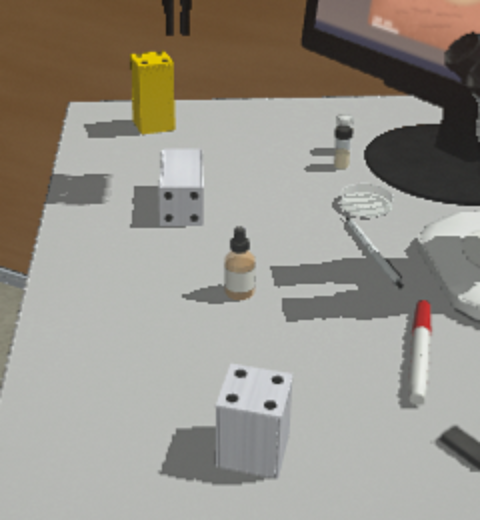

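View pics/t1.png

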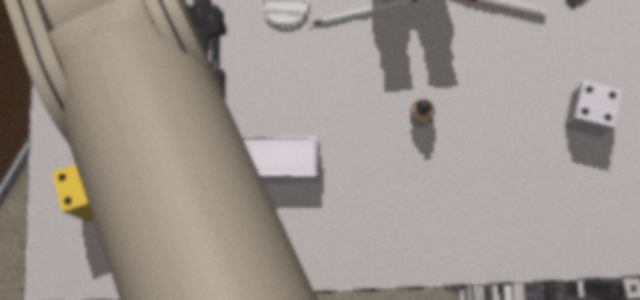

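The pot now lies flat, with its base and four pads facing -y (side crop (182,205), top crop right end at (318,158)). Its mouth faces +y.

Run:
```python
from h import *
for n in("side","top"):
    w=np.load(n+"1.npy").reshape(-1,3)
    m=w[(abs(w[:,0]-.48)<.06)&(w[:,1]>.0)&(w[:,1]<.2)&(abs(w[:,2]-.048)<.006)]
    print(n,len(m),m.min(0),m.max(0),cv2.minAreaRect((m[:,:2]*1000).astype(np.float32)))
    b=w[(abs(w[:,0]-.48)<.06)&(w[:,1]>.0)&(w[:,1]<.2)&(w[:,2]>.008)&(w[:,2]<.04)]
    if len(b): print("low",b.min(0),b.max(0),np.median(b,0),np.polyfit(b[:,0],b[:,1],1))
```

```text
side 482 [0.4542622  0.06016856 0.04217533] [0.50210795 0.1626294  0.05259656] ((478.283447265625, 111.46186065673828), (102.47595977783203, 47.6104850769043), 89.75284576416016)
low [0.45338015 0.05790062 0.00803857] [0.49976346 0.06601064 0.03999328] [0.47585639 0.06275467 0.02385111] [-0.03244483  0.07818976]
top 660 [0.45414798 0.06215186 0.04203615] [0.50403678 0.14877023 0.05309721] ((479.7745056152344, 106.14358520507812), (86.9246597290039, 49.06217575073242), 87.90168762207031)
low [0.45397353 0.06146571 0.00825346] [0.49367892 0.13140881 0.03991064] [0.45564043 0.09192266 0.02333114] [-0.83135703  0.47345958]
```

>>> apply_moves --pt "0 0 0 -43 1 0 1" --pt "0 0 0 -43 1 0 1" --pt "0 0 0 -43 1 0 1" --pt "0 0 0 -43 1 0 1" --pt "0 0 0 -43 1 35 1" --pt "0 0 0 -43 1 70 1" --pt "0 0 0 -43 1 105 1" --pt "0 0 0 -43 1 135 1" --pt "0 0 0 -43 1 160 1" --pt "0 0 0 -43 1 175 1" --pt "0 0 0 -43 1 175 1" --pt "0 0 0 -43 1 175 -1" --pt "0 0 0 -43 1 175 -1" --pt "0 0 0 -43 1 175 -1" --pt "0 0 0 -43 1 175 -1" --pt "0 0 0 -43 1 175 -1" --pt "0 0 0 -43 1 175 -1" --pt "0 0 0 -43 1 175 -1" --pt "0 0 0 -43 1 175 -1" --force 20

```text
time: 4.78
ee_pos: [0.4783, 0.135, 0.0079]
eef_rot: [0.719, 0.695, 0.0, 0.0]
ft_force: [-0.8, -0.4, 3.5]
width: 0.0478
grip_force: 20.0
```

>>> apply_moves --pt "0 0 0 0 0 -30 -1" --pt "0 0 0 0 0 -65 -1" --pt "0 0 0 0 0 -100 -1" --pt "0 0 0.1 0 10 -135 -1" --pt "0 0 0.2 3 20 -165 -1" --pt "0 0 0.32 3 30 -195 -1" --pt "0 0 0.44 3 40 -220 -1" --pt "0 0 0.56 3 50 -230 -1" --pt "0 0 0.68 3 60 -230 -1" --pt "0 0 0.8 3 70 -230 -1" --pt "0 0 0.92 3 80 -230 -1" --pt "0 0 1.04 3 90 -230 -1" --pt "0 0 1.16 3 90 -230 -1" --pt "0 0 1.28 3 90 -230 -1" --pt "0 0 1.33 3 90 -230 -1" --pt "0 0 1.33 3 90 -230 -1" --pt "0 0 1.33 3 90 -230 -1" --force 30

```text
time: 6.2
ee_pos: [0.5679, 0.1347, 0.2373]
eef_rot: [0.995, 0.104, -0.0, 0.0]
ft_force: [1.0, 1.0, -1.3]
width: 0.0477
grip_force: 30.0
```

```bash
python3 -c "
from h import *
s=r.read_state();print(s['joint_positions'],R.from_quat(s['eef_rot']).as_matrix())"
```

```text
[-0.75689813  0.2467033   0.53492876  1.57931789 -0.12786292  1.35121052
 -1.57011867] [[ 9.78452905e-01  2.06469486e-01 -5.14237364e-04]
 [ 2.06469428e-01 -9.78453038e-01 -1.64349355e-04]
 [-5.37090238e-04  5.46338093e-05 -9.99999854e-01]]
```

>>> apply_moves --pt "0 0.1 0 0 0 0 -1" --pt "0 0.2 0 0 0 0 -1" --pt "0 0.3 0 0 0 0 -1" --pt "0 0.4 0 0 0 0 -1" --pt "0 0.5 0 0 0 0 -1" --pt "0 0.6 0 0 0 0 -1" --pt "0 0.7 0 0 0 0 -1" --pt "0 0.8 0 0 0 0 -1" --pt "0 0.9 0 0 0 0 -1" --pt "0 0.9 0 0 0 0 -1" --pt "0 0.9 0 0 0 0 -1"

```text
time: 7.12
ee_pos: [0.5666, 0.1335, 0.2357]
eef_rot: [0.896, 0.093, 0.432, -0.044]
ft_force: [0.2, -0.7, -1.6]
width: 0.0478
grip_force: 30.0
```

```bash
python3 -c "
from h import *
s=r.read_state();print(s['joint_positions'],R.from_quat(s['eef_rot']).as_matrix().round(3))
c=r.camera('side');cv2.imwrite('pics/s2.png',c['pixels'][:,:,::-1])"
```

```text
[-0.54353693 -0.30099725  0.12144987  2.36145904  0.8192066   0.27086234
 -2.47996266] [[ 0.609  0.205  0.766]
 [ 0.13  -0.979  0.159]
 [ 0.783  0.003 -0.623]]
```

View pics/s2.png

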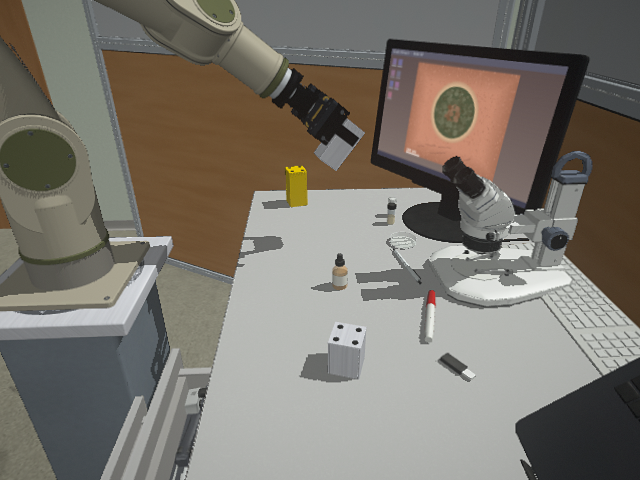

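The gripper holds the pot near its mouth at about 51° elevation (pixel (340,145)), close to the wrist limits. I'll lower it to just above the worktop and loosen the grip, so the heavy base can swing down.

>>> apply_moves --pt "0 -0.05 0 -13 0 10 -1" --pt "0 -0.1 0 -26 0 21 -1" --pt "0 -0.15 0 -39 0 31 -1" --pt "0 -0.2 0 -52 0 42 -1" --pt "0 -0.2 0 -65 0 52 -1" --pt "0 -0.2 0 -78 0 63 -1" --pt "0 -0.2 0 -91 0 73 -1" --pt "0 -0.2 0 -104 0 84 -1" --pt "0 -0.2 0 -117 0 94 -1" --pt "0 -0.2 0 -124 0 99 -1" --pt "0 -0.2 0 -131 0 105 -1" --pt "0 -0.2 0 -131 0 105 -1" --pt "0 -0.2 0 -131 0 105 -1"

```text
time: 8.25
ee_pos: [0.5707, 0.1341, 0.0743]
eef_rot: [0.935, 0.097, 0.338, -0.034]
ft_force: [0.4, 0.2, -1.7]
width: 0.0482
grip_force: 30.0
```

```bash
python3 -c "
from h import *
s=r.read_state();print(s['joint_positions'],R.from_quat(s['eef_rot']).as_matrix().round(3))"
```

```text
[-1.1908975   0.04568955  0.84689591  2.37386773  0.90045502  0.08019541
 -2.59769949] [[ 0.752  0.204  0.626]
 [ 0.158 -0.979  0.13 ]
 [ 0.64   0.001 -0.769]]
```

>>> apply_moves --pt "0 0 0 0 0 0 -1" --pt "0 0 0 0 0 0 -1" --pt "0 0 0 0 0 0 -1" --pt "0 0 0 0 0 0 -1" --pt "0 0 0 0 0 0 -1" --pt "0 0 0 0 0 0 -1" --pt "0 0 0 0 0 0 -1" --pt "0 0 0 0 0 0 -1" --force 3

```text
time: 8.92
ee_pos: [0.5693, 0.1339, 0.0734]
eef_rot: [0.936, 0.096, 0.338, -0.036]
ft_force: [0.1, 0.1, -0.8]
width: 0.0478
grip_force: 3.0
```

```bash
python3 -c "
from h import *
c=r.camera('side');np.save('side3.npy',cloud(c));cv2.imwrite('pics/s3.png',cv2.resize(c['pixels'][120:320,230:470,::-1],None,fx=3,fy=3))"
```

```text
(no output)
```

View pics/s3.png

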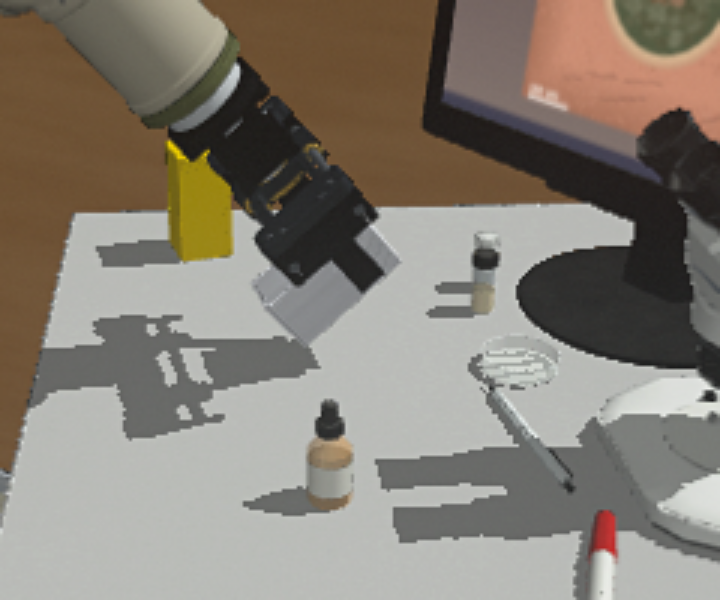

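The pot didn't swing, and its base corner is still clear of the worktop (crop (305,345)). The last joint is at its limit with this grip. I'll lay the pot down again with its mouth outward, regrasp with the gripper half-turned, and tilt from there.

>>> apply_moves --pt "0 0 0 0 0 0 -1" --pt "0 -0.1 0 0 0 0 -1" --pt "0 -0.2 0 0 0 0 -1" --pt "0 -0.3 0 0 0 0 -1" --pt "0 -0.4 0 0 0 0 -1" --pt "0 -0.5 0 0 0 0 -1" --pt "0 -0.6 0 0 0 0 -1" --pt "0 -0.69 0 0 0 0 -1" --pt "0 -0.69 0 -8 0 10 -1" --pt "0 -0.69 0 -16 0 20 -1" --pt "0 -0.69 0 -24 0 29 -1" --pt "0 -0.69 0 -32 0 38 -1" --pt "0 -0.69 0 -37 0 44 -1" --pt "0 -0.69 0 -40 0 49 -1" --pt "0 -0.69 0 -41 0 50 -1" --pt "0 -0.69 0 -41 0 50 -1" --pt "0 -0.69 0 -41 0 50 -1" --force 20

```text
time: 10.38
ee_pos: [0.5698, 0.1349, 0.0095]
eef_rot: [0.995, 0.103, 0.002, -0.001]
ft_force: [-1.3, -0.2, -1.2]
width: 0.048
grip_force: 20.0
```

```bash
python3 -c "
from h import *
s=r.read_state();print(s['joint_positions'],R.from_quat(s['eef_rot']).as_matrix().round(3))"
```

```text
[-0.67105712  0.48233827  0.4448789   1.80141776 -0.25775383  0.91044045
 -1.47643546] [[ 0.979  0.205  0.004]
 [ 0.205 -0.979  0.003]
 [ 0.004 -0.002 -1.   ]]
```

>>> apply_moves --pt "0 0 0 0 0 0 0.7" --pt "0 0 0 0 0 0 0.7" --pt "0 0 0 0 0 0 0.7" --pt "0 0 0 0 0 0 0.7" --pt "0 0 0 0 0 -30 0.8" --pt "0 0 0 0 0 -65 1" --pt "0 0 0 0 0 -90 1" --pt "0 0 -0.12 0 0 -90 1" --pt "0 0 -0.24 0 0 -90 1" --pt "0 0 -0.36 0 0 -90 1" --pt "0 0 -0.48 0 0 -90 1" --pt "0 0 -0.6 0 0 -90 1" --pt "0 0 -0.72 0 0 -90 1" --pt "0 0 -0.84 0 0 -90 1" --pt "0 0 -0.96 0 0 -90 1" --pt "0 0 -1.08 0 0 -90 1" --pt "0 0 -1.2 0 0 -90 1" --pt "0 0 -1.32 0 0 -90 1" --pt "0 0 -1.44 0 0 -90 1" --pt "0 0 -1.56 0 0 -90 1"

```text
time: 12.05
ee_pos: [0.5694, 0.1344, 0.0987]
eef_rot: [0.632, 0.775, 0.002, 0.0]
ft_force: [-0.3, 0.4, -0.4]
width: 0.0872
grip_force: 0.0
```

>>> apply_moves --pt "0 0 -0.12 0 0 0 1" --pt "0 0 -0.24 0 0 0 1" --pt "0 0 -0.36 0 0 0 1" --pt "0 0 -0.48 0 0 0 1" --pt "0 0 -0.6 0 0 0 1" --pt "0 0 -0.72 0 0 0 1" --pt "0 0 -0.84 0 0 0 1" --pt "0 0 -0.96 0 0 0 1" --pt "0 0 -1.08 0 0 0 1" --pt "0 0 -1.2 0 0 0 1" --pt "0 0 -1.32 0 0 0 1" --pt "0 0 -1.44 0 0 0 1" --pt "0 0 -1.56 0 0 0 1" --pt "0 0 -1.58 0 0 0 1" --pt "0 0 -1.58 0 0 0 1" --pt "0 0 -1.58 0 0 0 1"

```text
time: 13.38
ee_pos: [0.5694, 0.1344, 0.0987]
eef_rot: [-0.1, 0.995, 0.001, 0.001]
ft_force: [0.1, 0.7, 0.1]
width: 0.0871
grip_force: 0.0
```

```bash
python3 -c "
from h import *
s=r.read_state();print(s['joint_positions'],R.from_quat(s['eef_rot']).as_matrix().round(3))
for n in('side','top'):
    c=r.camera(n); w=cloud(c).reshape(-1,3)
    m=w[(abs(w[:,0]-.55)<.08)&(abs(w[:,1]-.125)<.07)&(abs(w[:,2]-.048)<.006)]
    if len(m)>20: print(n,len(m),m.min(0),m.max(0),cv2.minAreaRect((m[:,:2]*1000).astype(np.float32)))
"
```

```text
[-0.29731495  0.34085577 -0.01416685  1.71928998  0.00392645  1.07858579
  1.45904948] [[-0.98  -0.199  0.002]
 [-0.199  0.98   0.002]
 [-0.003  0.002 -1.   ]]
side 520 [0.49583554 0.09448008 0.04203027] [0.59826051 0.16211426 0.05214781] ((546.78173828125, 127.95372009277344), (99.06170654296875, 52.72661209106445), 11.514968872070312)
```

>>> apply_moves --pt "0 0 0 0 0 30 1" --pt "0 0 0 0 0 60 1" --pt "0 0 0 0 0 80 1" --pt "0 0 0 0 0 90 1" --pt "0 0 0 0 0 91 1" --pt "0 0 0 0 0 91 -1" --pt "0 0 0 0 0 91 -1" --pt "0 0 0 0 0 91 -1" --pt "0 0 0 0 0 91 -1" --pt "0 0 0 0 0 91 -1" --pt "0 0 0 0 0 91 -1" --pt "0 0 0 0 0 91 -1" --pt "0 0 0 0 0 91 -1" --pt "0 0 0 0 0 60 -1" --pt "0 0 0 0 0 25 -1" --pt "0 0 0 0 0 -10 -1" --pt "0 0 0 0 0 -45 -1" --pt "0 0 0 0 0 -80 -1" --pt "0 0 0 0 0 -115 -1" --pt "0 0 0 0 0 -140 -1" --force 30

```text
time: 15.15
ee_pos: [0.5694, 0.1342, 0.2421]
eef_rot: [-0.102, 0.995, 0.001, 0.003]
ft_force: [1.6, 0.3, 0.0]
width: 0.0477
grip_force: 30.0
```

>>> apply_moves --pt "0 0 0.1 0 -10 0 -1" --pt "0 0 0.2 3 -20 0 -1" --pt "0 0 0.3 6 -30 0 -1" --pt "0 0 0.4 9 -40 0 -1" --pt "0 0 0.5 12 -50 0 -1" --pt "0 0 0.6 12 -59 0 -1" --pt "0 0 0.7 12 -59 0 -1" --pt "0 0 0.8 12 -59 0 -1" --pt "0 0 0.8 12 -59 0 -1" --pt "0 0 0.8 12 -59 0 -1"

```text
time: 15.98
ee_pos: [0.5691, 0.074, 0.2383]
eef_rot: [0.292, 0.956, 0.001, 0.001]
ft_force: [-0.6, -0.3, -1.6]
width: 0.0473
grip_force: 30.0
```

>>> apply_moves --pt "0 -0.1 0 0 0 0 -1" --pt "0 -0.2 0 0 0 0 -1" --pt "0 -0.3 0 0 0 0 -1" --pt "0 -0.4 0 0 0 0 -1" --pt "0 -0.5 0 0 0 0 -1" --pt "0 -0.6 0 0 0 0 -1" --pt "0 -0.7 0 0 0 0 -1" --pt "0 -0.8 0 0 0 0 -1" --pt "0 -0.9 0 0 0 0 -1" --pt "0 -1.0 0 0 0 0 -1" --pt "0 -1.0 0 0 0 0 -1" --pt "0 -1.0 0 0 0 0 -1"

```text
time: 16.98
ee_pos: [0.5685, 0.0744, 0.2372]
eef_rot: [0.256, 0.84, -0.14, 0.457]
ft_force: [-0.3, 0.4, -1.1]
width: 0.0479
grip_force: 30.0
```

```bash
python3 -c "
from h import *
s=r.read_state();print(s['joint_positions'],R.from_quat(s['eef_rot']).as_matrix().round(3))"
```

```text
[-5.91070668e-01  1.14084779e-03 -1.59019217e-01  2.17490516e+00
  1.17833657e+00  1.08808462e+00 -4.37615468e-01] [[-0.451  0.558  0.696]
 [ 0.302  0.83  -0.47 ]
 [-0.84  -0.002 -0.543]]
```

>>> apply_moves --pt "0 -0.1 0 0 0 0 -1" --pt "0 -0.2 0 0 0 0 -1" --pt "0 -0.3 0 0 0 0 -1" --pt "0 -0.4 0 0 0 0 -1" --pt "0 -0.5 0 0 0 0 -1" --pt "0 -0.57 0 0 0 0 -1" --pt "0 -0.57 0 0 0 0 -1" --pt "0 -0.57 0 0 0 0 -1" --pt "0 -0.57 0 0 0 0 -1" --pt "0 -0.57 0 0 0 0 -1"

```text
time: 17.82
ee_pos: [0.5697, 0.0734, 0.2399]
eef_rot: [0.21, 0.676, -0.206, 0.676]
ft_force: [-0.1, -0.3, -0.6]
width: 0.0474
grip_force: 30.0
```

```bash
python3 -c "
from h import *
s=r.read_state();print(s['joint_positions'],R.from_quat(s['eef_rot']).as_matrix().round(3))
c=r.camera('side');save(c,'s4')"
```

```text
[-0.71967889  0.37733016 -0.17748367  2.28806136  1.67819368  1.58602211
 -1.09048592] [[ 0.001  0.563  0.827]
 [ 0.005  0.827 -0.563]
 [-1.     0.005 -0.002]]
```

View pics/s4.png

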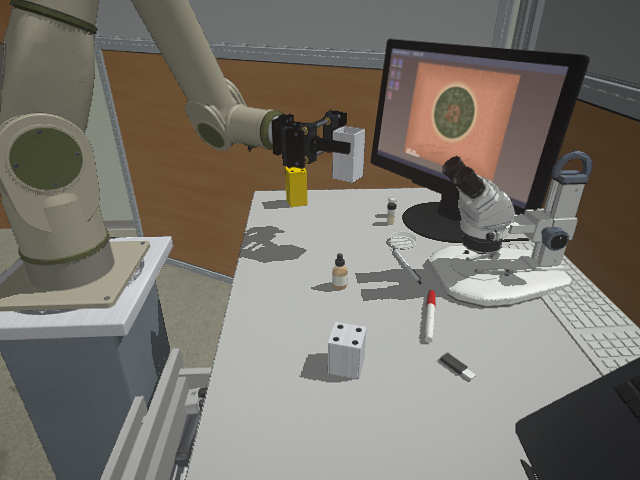

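The pot is now upright with its mouth up (348,153). Before lowering I'll check how far down the wrist housing at (212,130) hangs.

```bash
python3 -c "
from h import *
np.set_printoptions(precision=3,suppress=True)
for n in('side','top'):
  c=r.camera(n); C=cloud(c)
  w=C.reshape(-1,3)
  m=(w[:,2]>.11)&(w[:,2]<.5)&(w[:,0]>.15)&(w[:,0]<.62)&(w[:,1]>0)&(w[:,1]<.5)&(c['z_map'].ravel()>0)
  p=w[m]
  print(n)
  for lo in np.arange(.15,.62,.05):
    q=p[(p[:,0]>=lo)&(p[:,0]<lo+.05)]
    if len(q)>5: print(lo.round(2),len(q),'zmin',np.percentile(q[:,2],1),'y',np.percentile(q[:,1],[1,99]))
P=np.load('side3.npy')
pot=w
c=r.camera('side'); C=cloud(c); q=C[125:185,333:364].reshape(-1,3); q=q[(abs(q[:,0]-.56)<.06)&(abs(q[:,1]-.08)<.06)]
print('pot z',np.percentile(q[:,2],[1,99]),q.mean(0))
"
```

```text
side
0.15 525 zmin 0.38435989207703175 y [0.108 0.178]
0.2 3124 zmin 0.2002250298982933 y [0.11  0.259]
0.25 3234 zmin 0.1863626140804754 y [0.141 0.248]
0.3 1192 zmin 0.19970278025084545 y [0.175 0.264]
0.35 870 zmin 0.20397372762733018 y [0.149 0.212]
0.4 1124 zmin 0.20588809845897088 y [0.047 0.194]
0.45 1013 zmin 0.2052907689469434 y [0.04  0.159]
0.5 1357 zmin 0.17171044422012083 y [0.047 0.196]
0.55 969 zmin 0.17045944614457484 y [0.046 0.181]
top
0.2 446 zmin 0.31398968926272697 y [0.128 0.296]
0.25 2260 zmin 0.24757110885581088 y [0.142 0.328]
0.3 1627 zmin 0.23531675681331365 y [0.18  0.315]
0.35 1353 zmin 0.23952667820111548 y [0.153 0.257]
0.4 1748 zmin 0.21223684922589903 y [0.051 0.222]
0.45 1312 zmin 0.211021937388337 y [0.043 0.168]
0.5 1476 zmin 0.1760199679341401 y [0.053 0.211]
0.55 718 zmin 0.16843955035750088 y [0.05  0.187]
pot z [0.171 0.267] [0.554 0.066 0.224]
```

>>> apply_moves --pt "0 0 0 20 0 0 -1" --pt "0 0 0 45 0 0 -1" --pt "0 0 0 70 0 0 -1" --pt "0 0 0 95 0 0 -1" --pt "0 0 0 115 0 0 -1" --pt "0 0 0 135 0 0 -1" --pt "0 0 0 148 0 0 -1" --pt "0 0 0 155 0 0 -1" --pt "0 0 0 158 0 0 -1" --pt "0 0 0 160 0 0 -1" --pt "0 0 0 160 0 0 -1" --pt "0 0 0 160 0 0 -1"

```text
time: 19.02
ee_pos: [0.5697, 0.0745, 0.0793]
eef_rot: [0.209, 0.675, -0.206, 0.677]
ft_force: [0.1, 0.2, -0.7]
width: 0.0478
grip_force: 30.0
```

```bash
python3 -c "
from h import *
np.set_printoptions(precision=3,suppress=True)
s=r.read_state();print(s['joint_positions'],R.from_quat(s['eef_rot']).as_matrix().round(3))
c=r.camera('side'); w=cloud(c).reshape(-1,3)
q=w[(w[:,0]>.2)&(w[:,0]<.36)&(w[:,1]>.08)&(w[:,1]<.35)&(w[:,2]>-.05)]; print(np.percentile(q[:,2],[.5,1,5]))
q=w[(abs(w[:,0]-.56)<.03)&(abs(w[:,1]-.055)<.04)&(w[:,2]>.003)]; print('pot',np.percentile(q[:,2],[0.5,2,99]),q.mean(0))
"
```

```text
[-0.735  0.819 -0.151  2.197  1.721  1.661 -1.429] [[ 0.003  0.561  0.828]
 [ 0.003  0.828 -0.561]
 [-1.     0.004  0.   ]]
[0.001 0.001 0.003]
pot [0.009 0.011 0.107] [0.557 0.063 0.061]
```

>>> apply_moves --pt "0 0 0 3 0 0 -1" --pt "0 0 0 5 0 0 -1" --pt "0 0 0 6 0 0 -1" --pt "0 0 0 7 0 0 -1" --pt "0 0 0 7 0 0 -1" --pt "0 0 0 7 0 0 -1" --force 12

```text
time: 19.57
ee_pos: [0.5695, 0.0744, 0.0715]
eef_rot: [0.208, 0.676, -0.206, 0.676]
ft_force: [0.1, 0.1, -0.4]
width: 0.0481
grip_force: 12.0
```

>>> apply_moves --pt "0 0 0 0.5 0 0 -1" --pt "0 0 0 1 0 0 -1" --pt "0 0 0 1.5 0 0 -1" --pt "0 0 0 2 0 0 -1" --pt "0 0 0 2 0 0 -1" --pt "0 0 0 2 0 0 -1"

```text
time: 20.07
ee_pos: [0.5697, 0.0745, 0.0714]
eef_rot: [0.208, 0.674, -0.207, 0.678]
ft_force: [-5.0, 1.1, 10.8]
width: 0.0477
grip_force: 12.0
```

>>> apply_moves --pt "0 0 0 -0.7 0 0 -1" --pt "0 0 0 -0.7 0 0 0.7" --pt "0 0 0 -0.7 0 0 0.7" --pt "0 0 0 -0.7 0 0 0.7" --pt "0 0 0 -0.7 0 0 0.7" --pt "0 0 0 -0.7 0 0 0.7" --pt "0 0 0 -1 0 -10 0.7" --pt "0 0 0 -2 0 -25 0.7" --pt "0 0 0 -4 0 -40 0.7" --pt "0 0 0 -8 0 -55 0.7" --pt "0 0 0 -15 0 -70 0.7" --pt "0 0 0 -30 0 -80 0.7" --pt "0 0 0 -60 0 -80 0.7" --pt "0 0 0 -90 0 -80 0.7" --pt "0 0 0 -120 0 -80 0.7" --pt "0 0 0 -120 0 -80 0.7"

```text
time: 21.4
ee_pos: [0.5029, 0.12, 0.1941]
eef_rot: [0.21, 0.674, -0.204, 0.678]
ft_force: [1.1, 1.1, 0.3]
width: 0.0743
grip_force: 0.0
```

```bash
python3 -c "
from h import *
c=r.camera('side');save(c,'s5')"
```

```text
(no output)
```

View pics/s5.png

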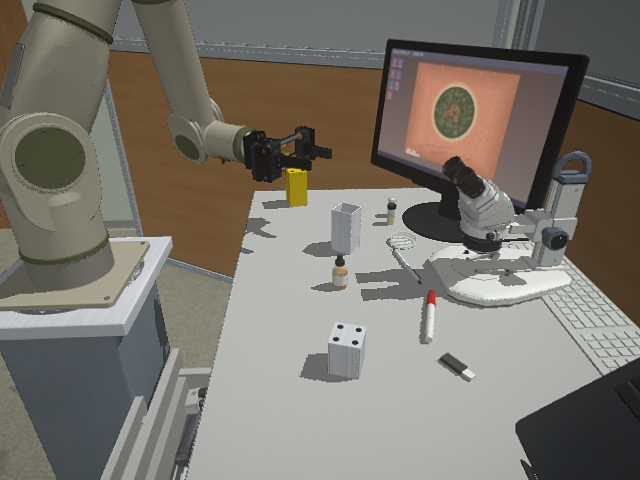

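The pen pot stands mouth up at (346,230), clear of the gripper. The bottle (340,272), short pot (347,350) and yellow look-alike (296,187) haven't moved.

```bash
python3 -c "
from bench import r
print(r.close_job())"
```

```text
the job is handed in; nothing more can be done
None
```

The pen pot stands mouth up on the worktop, the short pot, dropper bottle and yellow look-alike look unmoved in the last picture, and the job was handed in at about 21 s of the 54 s allowed.

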